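Clamp the casting: strap over the flange, star knob started cleanly and run down

TASK

Close the strap clamp on the inspection fixture: first push the steel strap fully home, so that its toe lies over the casting's flange. Then turn the three-armed star knob backwards (anticlockwise from above) until it clicks, that is drops onto its thread, and only after that turn it forwards (clockwise) all the way until it stops. Do not turn the knob forwards into a jam before it has clicked, leave the loose items on the table and the fixture plate where they are, and finish with the gripper clear.

Things in the scene. Friction and masses are not known exactly. Their poses are not given: they have to be found in the camera images.
- fixture: Grey inspection fixture plate, 220 x 470 x 18 mm, fixed to the table. Origin: at table height on the axis of the stud that carries the star knob; z up; its y axis (the clamping direction) points level from the stud towards the round casting. It reaches from -190 to +280 mm along y, +-110 mm along x. Nothing on it stands over 145 mm above the table.
- stud_top (a point): Top of the 12 mm threaded steel stud, 141 mm above the table, on the knob's axis of turning.
- flange (a point): Top of the casting's flange, at the ear where the strap's toe must lie: 75 mm from the stud axis along the fixture's +y, 69 mm above the table. The casting is a round aluminium housing, 180 mm across, centred 165 mm from the stud, already seated on the fixture and not movable.
- strap_toe (a point): Top of the toe of the strap, 8 mm from its front end, 84 mm above the table. The strap is a level slotted steel bar, 40 mm wide, 14 mm thick and 211 mm long, that slides along the fixture's y axis under the star knob. When it is home this point lies 85 mm from the stud axis, over the flange.
- push_plate (a point): Centre of the upright steel push plate at the strap's tail: 60 mm wide (across the clamping direction), 14 mm thick (along it), 36 mm high, top 118 mm above the table. It is 154 mm from the stud axis with the strap drawn right back, 109 mm when home. Push on its outer face (away from the stud) along the fixture's +y; there is free air outside it.
- strap (a joint): How far the strap has been slid along the fixture's +y (m): 0 drawn back, 0.045 fully home against its stop, toe over the flange. It slides against about 3 N and stays where it is left.
- knob_centre (a point): Centre of the black star knob, on its axis at half the height of its arms; moves and turns with the knob; 114.5 mm above the table at first. Hub 60 mm across; three arms at 120 degrees, one along this point's +y axis, 22 mm high, 16 mm wide with 22 mm round ends, tips 64 mm from the axis. Shut fingers fit down between the arms.
- star_knob (a joint): Angle of the knob (rad), growing clockwise from above (forwards, tightening); 0: backward stop. Starts at 0.6 to 1.2, riding high on a crossed thread. Turned back, it drops (clicks) at about 0.2 to 0.3; turned forwards without that, it jams at about 1.5. After the click it runs forwards to its stop at 3.4. Push on the side of an arm, about 2 N at 45 mm from the axis; it stays where left.
- thread (a joint): How far the knob has gone down the stud (m): 0 to 0.001 while riding high, 0.009 to 0.010 just after the click (it falls by itself, under its weight and a light spring), then slowly growing to 0.014 as it is turned forwards to its stop.
- setting_ring: Bystander: plain steel ring, 60 mm across and 22 mm high, lying on the fixture plate beside the stud. Origin at the centre of its underside.
- hex_driver: Bystander: driver with a black handle, 130 mm long, lying on the fixture plate beside the stud. Origin below its middle.
- spare_strap: Bystander: plain steel bar 130 x 36 x 16 mm, lying on the table beyond the fixture. Origin at the centre of its underside.
- solvent_jar: Bystander: jar, 64 mm across and 75 mm high, on the table beyond the fixture. Origin at the centre of its underside.
- parts_cup: Bystander: grey bowl 84 mm across and 55 mm high, on the table to the robot's left. Origin at the centre of its underside.
- rest_post: Bystander: dark steel post, 48 mm across the foot and 95 mm high, standing on the table to the robot's left. Origin at the centre of its underside.
- gauge_case: Bystander: dark wooden case 150 x 90 x 35 mm, on the table to the robot's right. Origin at the centre of its underside.

How it is judged:
By the outcome, as a careful person would: the job done as asked, in the order asked, and still so for the second after the job is handed in, with the robot touching nothing.
It also fails if it takes over 58 s, if anything falls off the work surface, if the arm or the gripper's body presses on something with over 40 N, if the wrist force passes 120 N, or if a joint passes its speed limit or range.

ROBOT

A 7-joint arm with a two-finger parallel gripper is mounted at the origin on the work surface. World frame = base frame: x ahead of the robot, y to its left, z up, the work surface at z = 0. Lengths are in m, angles in rad, forces in N, time in s.
With the tool pointing down it reaches from about 0.4 to 0.875 m from the base axis. Payload 19.3 kg.
Tool frame: the origin (TCP) lies between the finger pads; the fingertips stand 17 mm ahead of it and the grasp point (between the pads) lies 2 mm behind it; z points along the fingers, y is the line along which they close (so a half turn about z gives the same grasp; the last joint's range is limited). The gripper opens to 85 mm and grips with 20 to 120 N. Pads are 22 mm wide; open, the fingers measure 114 mm over their backs; the gripper's body (76 mm by 85 mm) begins 54 mm behind the grasp point. The pads swing forward as they close: fully open they stand 13 mm farther back than shut.
Start: joints at [-0.07, 0.521, -0.036, 1.599, 0.021, 1.021, -0.113], TCP at [0.625, -0, 0.248] pointing down, gripper open.
Joint ranges: [-2.91, 2.91], [-0.3, 2.13], [-1.5, 1.42], [0.17, 2.43], [-1.26, 4.41], [0.16, 1.93], [-2.52, 2.52]. Speed limits (rad/s): [1.89, 1.89, 2.39, 2.39, 3.01, 3.01, 3.01].

INTERFACE

Orientations are given as a unit quaternion [w, x, y, z].
In Python, from plant import env, cams, job_done gives the robot as it stands.
- The arm moves only by the shell command python3 -m creep 'ROWS'. ROWS is JSON, a list of rows, each a list of 7 numbers: the closure, from 0 (fully open) to 1 (shut), then the shift along the world's x, y, z as a fraction of full scale, then the turn, a rotation vector about the world's x, y, z as a fraction of full scale. In form: [[claw, tx, ty, tz, wx, wy, wz], ...]. A call has exactly 8 rows; each row shifts and turns the commanded pose from where the row before left it; what a row does not reach is not made up. Full scale, the value 1, is 0.15 m for a shift and 0.15 rad for a turn. A row lasts 1/10 s, in which the tool goes at most 50 mm and 8.59 degrees, less where a joint would pass 70% of its speed; a pose out of reach is approached as far as the arm can. A call with a number of a shift or a turn outside -1 to 1 is refused whole. A call with a gripper value outside its range is refused whole. The fingers move at their own pace and stop on an object; the grip force is fixed at half the most. Time passes only in rows, so rows that do not move let the fingers close, or fill a call up. It gives the time, the measured TCP pose, the force, the opening and the grip force at its end, in the units of the state.
- env.observe(): the state, without advancing time (a new reading comes with each control period).
- cams.read_camera(name): name is "scene" or "side" or "wrist"; returns the picture (420x560x3 uint8, blue, green, red); there is no depth.
- cams.camera_params(name): a dict with "mtx" (3x3 intrinsics, pixels), "dist_coeffs" ([k1, k2, p1, p2, k3] as OpenCV has them; the pictures are not rectified), "world_from_camera" (4x4, takes a point from camera to world coordinates). Camera axes: x right, y up, looking along -z (the intrinsics and any distortion apply to the point x, -y, -z); pixel columns grow to the right and rows downward; lengths in m; the calibration is good to about 2 mm. A picture is of the moment at which its call begins: read the wrist's pose just before it. camera_params takes no time and is no camera call; for the wrist camera it gives the pose at the moment of the call.
- job_done(): hands the job in; it is judged then, once.
The state is a dict: "t": time; "joints": joint angles; "joint_velocities": joint speeds; "effort": joint torques, N m; "eef_pos": TCP position; "orientation": TCP orientation; "ft_force": force on the tool from outside, world axes, zero at the start; "wrist_torque": the same for the moment, N m; "finger_gap": finger opening in m; "gripper_force": force on a finger pad.
Only numpy, scipy, OpenCV 4.12 (cv2) and the standard library are available. Lean on these libraries where they do the work, as an engineer would, in place of code of your own. Each camera call takes 0.05 s, during which the arm holds its last target. There are 200 camera calls.

## Working session

There is one attempt and no reset: what is moved stays moved. The work goes in short steps, Python scripts to look and compute and a shell command to move; the robot and the scene stay as the last step left them, time stands still between calls to the robot, and variables do not carry over. Pictures are saved under pics/ and viewed, at most 10 in all, crops included, and the job is handed in when it is done.

```bash
ls; mkdir -p pics; cat > h.py <<'E'
import numpy as np, cv2
from plant import env, cams
def snap(n,f):
    p=cams.camera_params(n); im=cams.read_camera(n); cv2.imwrite('pics/'+f,im); return p,im
def ray(p,uv):
    u=cv2.undistortPoints(np.array([[uv]],float),np.array(p['mtx']),np.array(p['dist_coeffs']))[0,0]
    T=np.array(p['world_from_camera']); return T[:3,3],T[:3,:3]@np.array([u[0],-u[1],-1])
def at_z(p,uv,z):
    o,d=ray(p,uv); return o+d*(z-o[2])/d[2]
def proj(p,X):
    T=np.linalg.inv(np.array(p['world_from_camera'])); c=T[:3,:3]@np.array(X)+T[:3,3]
    return cv2.projectPoints(np.array([[c[0],-c[1],-c[2]]]),np.zeros(3),np.zeros(3),np.array(p['mtx']),np.array(p['dist_coeffs']))[0][0,0]
E
python3 - <<'E'
from h import *
print(env.observe())
for n in("scene","side"):
    p,_=snap(n,n+'0.png'); print(n,np.round(p['world_from_camera'],3).tolist())
a=[cv2.imread(f'pics/{n}0.png') for n in("scene","side")]
E
```

```text
pics
{'t': 0.0, 'joints': array([-0.07018714,  0.52203244, -0.03631874,  1.59999727,  0.02119518,
        1.02109711, -0.11280873]), 'joint_velocities': array([ 0.00119858,  0.00129726,  0.00193607, -0.00013288,  0.00015897,
       -0.00011499,  0.00086803]), 'effort': array([-4.24098413e-03, -9.27110124e+01,  1.97758444e+00, -3.69928443e+01,
        1.76317629e-02,  8.19846697e-03, -6.58496788e-05]), 'eef_pos': array([ 6.24683896e-01, -4.72161240e-05,  2.47718176e-01]), 'orientation': array([-3.76292387e-04,  7.07121439e-01,  7.07091889e-01, -4.34349940e-04]), 'ft_force': array([0.771554  , 0.84372793, 0.23304392]), 'wrist_torque': array([-0.01802932, -0.00855862,  0.05646316]), 'gripper_force': 0.0, 'finger_gap': 0.08527035232074145}
scene [[-0.313, -0.686, 0.657, 1.433], [0.95, -0.231, 0.212, 0.219], [0.006, 0.69, 0.724, 1.028], [0.0, 0.0, 0.0, 1.0]]
side [[0.996, 0.029, -0.081, 0.506], [-0.083, 0.552, -0.829, -1.146], [0.02, 0.833, 0.553, 0.831], [0.0, 0.0, 0.0, 1.0]]
```

View pics/scene0.png

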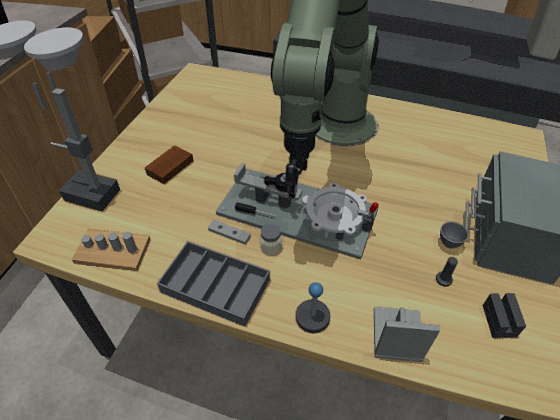

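View pics/side0.png

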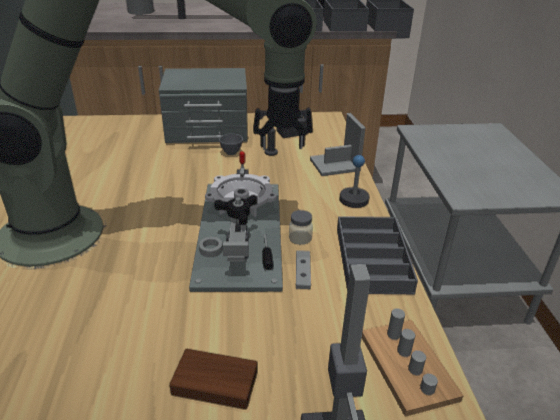

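The scene view shows the casting at about (335,208), the knob at (283,185) and the push plate at (240,175). In the side view the casting is at (240,185), the knob at (238,210) and the push plate at (236,242). Next I'll enlarge the side view.

```bash
python3 - <<'E'
from h import *
im=cv2.imread('pics/side0.png')[140:300,180:330]
im2=cv2.imread('pics/scene0.png')[140:260,210:390]
a=cv2.resize(im,None,fx=3.6,fy=3.6,interpolation=cv2.INTER_CUBIC)
cv2.imwrite('pics/sidec.png',a)
p=cams.camera_params("side")
for uv,z in [((194,287),.018),((281,288),.018),((241,193),.141),((236,240),.118),((240,153),.1)]: print(uv,at_z(p,uv,z).round(3))
E
```

```text
(194, 287) [ 0.4   -0.256  0.018]
(281, 288) [ 0.602 -0.272  0.018]
(241, 193) [ 0.516 -0.046  0.141]
(236, 240) [ 0.501 -0.213  0.118]
(240, 153) [0.519 0.253 0.1  ]
```

View pics/sidec.png

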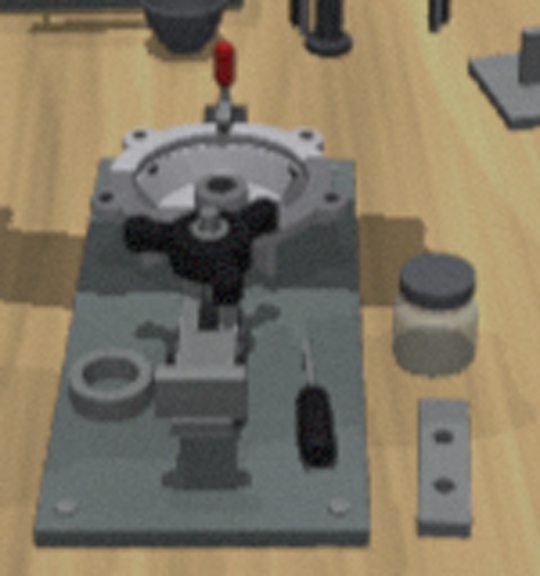

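```bash
python3 - <<'E'
from h import *
p=cams.camera_params("side")
f=lambda a,b:(180+a/3.6,140+b/3.6)
for n,c,z in [('nl',(37,530),.018),('nr',(368,532),.018),('fl',(100,160),.018),('fr',(355,160),.018),('stud',(209,218),.141),('plateL',(157,370),.118),('plateR',(246,370),.118),('arm-x',(130,228),.1255),('arm+x',(270,215),.1255),('arm-y',(228,285),.1255),('strapL',(180,300),.084)]: print(n,at_z(p,f(*c),z).round(3))
E
```

```text
nl [ 0.391 -0.257  0.018]
nr [ 0.605 -0.272  0.018]
fl [0.417 0.205 0.018]
fr [0.636 0.194 0.018]
stud [ 0.508 -0.081  0.141]
plateL [ 0.472 -0.222  0.118]
plateR [ 0.529 -0.225  0.118]
arm-x [ 0.453 -0.067  0.126]
arm+x [ 0.552 -0.055  0.126]
arm-y [ 0.52  -0.141  0.126]
strapL [ 0.486 -0.098  0.084]
```

```bash
python3 - <<'E'
from h import *
p=cams.camera_params("wrist"); T=np.array(p['world_from_camera']); print(T.round(3).tolist(), np.round(p['mtx'],0).tolist())
for X in [(.509,-.078,.141),(.5,-.23,.118),(.636,.194,.018)]: print(proj(p,X))
E
```

```text
[[1.0, -0.0, 0.001, 0.625], [-0.0, 0.963, 0.271, 0.068], [-0.001, -0.271, 0.963, 0.373], [0.0, 0.0, 0.0, 1.0]] [[293.0, 0.0, 281.0], [0.0, 293.0, 210.0], [0.0, 0.0, 1.0]]
[153.98967889 295.78767617]
[172.18975783 400.70053434]
[291.78922867   7.91837847]
```

```bash
python3 -m creep '[[0,-0.19,-0.17,0.05,0,0,0],[0,-0.19,-0.17,0.05,0,0,0],[0,-0.19,-0.17,0.05,0,0,0],[0,-0.2,-0.17,0.05,0,0,0],[0,0,0,0,0,0,0],[0,0,0,0,0,0,0],[0,0,0,0,0,0,0],[0,0,0,0,0,0,0]]'; python3 - <<'E'
from h import *
p,im=snap("wrist","w1.png")
for X in [(.509,-.078,.141),(.5,-.23,.118)]: print(proj(p,X))
cv2.imwrite('pics/w1b.png',cv2.resize(im,(800,600),interpolation=cv2.INTER_CUBIC))
import pickle; pickle.dump(p,open('w1.pkl','wb'))
E
```

```text
t: 0.9
eef_pos: [0.5099, -0.1012, 0.2779]
orientation: [-0.0, 0.707, 0.708, -0.0]
ft_force: [0.5, -0.0, 0.8]
finger_gap: 0.0852
gripper_force: 0.0
[280.25699975 179.52192664]
[272.23329216 310.15259982]
```

View pics/w1b.png

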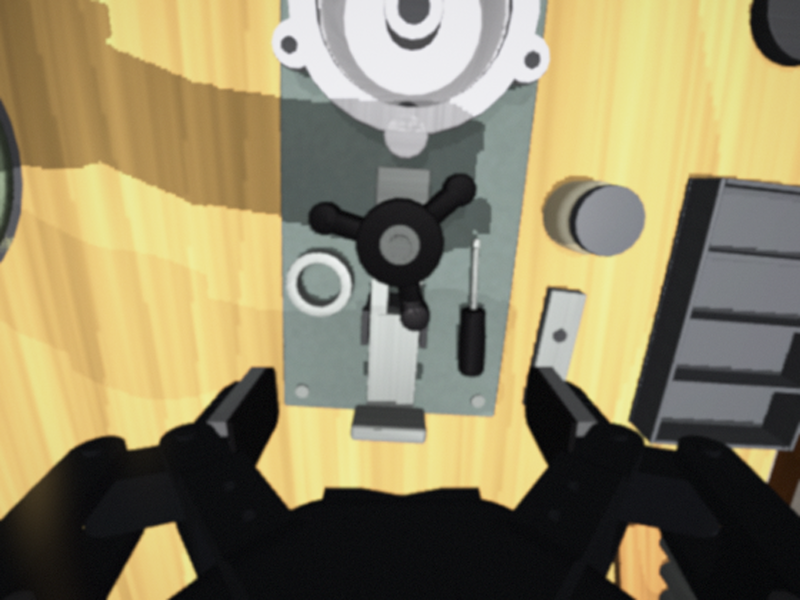

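The wrist view is clear: stud top at (400,244), arm tips at (322,217), (463,187) and (414,317), and the push plate spanning about (353–425, 408–442).

```bash
python3 - <<'E'
from h import *
import pickle; p=pickle.load(open('w1.pkl','rb'))
f=lambda a,b:(a*.7,b*.7)
R={}
for n,c,z in [('stud',(400,243),.141),('t-x',(322,217),.1255),('t+x',(463,187),.1255),('t-y',(414,317),.1255),('pl',(352,440),.118),('pr',(424,443),.118),('nl',(287,404),.018),('nr',(495,414),.018),('ear',(406,112),.069),('strapL',(378,166),.084),('strapR',(430,169),.084),('hubcast',(413,8),.1)]: R[n]=at_z(p,f(*c),z); print(n,R[n].round(4))
s=R['stud']
for k in('t-x','t+x','t-y'):
    d=R[k]-s; print(k,np.hypot(*d[:2]).round(4),np.degrees(np.arctan2(d[1],d[0])).round(1))
m=(R['nl']+R['nr'])/2; d=s-m; print('dir',np.hypot(*d[:2]),np.degrees(np.arctan2(d[1],d[0])))
e=R['nr']-R['nl'];print(np.hypot(*e[:2]),np.degrees(np.arctan2(e[1],e[0])))
u=np.array([np.cos(np.radians(86.7)),np.sin(np.radians(86.7))]); print('plate outer',s[:2]-.161*u,'home',s[:2]-.116*u)
E
```

```text
stud [ 0.5088 -0.0695  0.141 ]
t-x [ 0.4576 -0.0546  0.1255]
t+x [ 0.5492 -0.0354  0.1255]
t-y [ 0.5185 -0.1232  0.1255]
pl [ 0.471  -0.2273  0.118 ]
pr [ 0.5276 -0.2299  0.118 ]
nl [ 0.3915 -0.2528  0.018 ]
nr [ 0.6073 -0.2641  0.018 ]
ear [0.5129 0.0182 0.069 ]
strapL [ 0.4925 -0.021   0.084 ]
strapR [ 0.5305 -0.0231  0.084 ]
hubcast [0.5169 0.0764 0.1   ]
t-x 0.0533 163.7
t+x 0.0529 40.1
t-y 0.0546 -79.7
dir 0.18922480487107812 87.16490727311724
0.21607216940414076 -2.9821449632897488
plate outer [ 0.49949697 -0.23020864] home [ 0.50208736 -0.18528326]
```

Checks agree: plate width 57 mm, arm ball centres at 53 mm, strap toe 48 mm from the stud. The stud is at (0.509, -0.070) and the clamping direction is about 87°. I'll go outside the push plate with the fingers shut.

```bash
python3 -m creep '[[1,-0.02,-0.27,0,0,0,0],[1,-0.02,-0.27,0,0,0,0],[1,-0.02,-0.27,0,0,0,0],[1,-0.01,-0.28,0,0,0,0],[1,0,0,-0.2,0,0,0],[1,0,0,-0.25,0,0,0],[1,0,0,-0.3,0,0,0],[1,0,0,-0.3,0,0,0]]'; python3 -m creep '[[1,0,0,-0.04,0,0,0],[1,0,0,0,0,0,0],[1,0.003,0.05,0,0,0,0],[1,0.003,0.05,0,0,0,0],[1,0.003,0.05,0,0,0,0],[1,0,0,0,0,0,0],[1,0,0,0,0,0,0],[1,0,0,0,0,0,0]]'
```

```text
t: 1.75
eef_pos: [0.4994, -0.2651, 0.1191]
orientation: [0.0, 0.707, 0.707, 0.0]
ft_force: [1.5, -0.9, 0.4]
finger_gap: -0.0002
gripper_force: 0.0
t: 2.55
eef_pos: [0.5004, -0.2432, 0.115]
orientation: [0.0, 0.707, 0.707, -0.0]
ft_force: [0.1, -0.5, -0.4]
finger_gap: -0.0002
gripper_force: 0.0
```

```bash
python3 -m creep '[[1,0.003,0.05,0,0,0,0],[1,0.003,0.05,0,0,0,0],[1,0.003,0.05,0,0,0,0],[1,0.003,0.05,0,0,0,0],[1,0.003,0.05,0,0,0,0],[1,0,0,0,0,0,0],[1,0,0,0,0,0,0],[1,0,0,0,0,0,0]]'; python3 -m creep '[[1,0,0.03,0,0,0,0],[1,0,0.02,0,0,0,0],[1,0,0.01,0,0,0,0],[1,0,0.01,0,0,0,0],[1,0,0.01,0,0,0,0],[1,0,0.01,0,0,0,0],[1,0,0,0,0,0,0],[1,0,0,0,0,0,0]]'
```

```text
t: 3.35
eef_pos: [0.5026, -0.2054, 0.1147]
orientation: [-0.0, 0.707, 0.707, 0.0]
ft_force: [-0.2, 0.4, 0.7]
finger_gap: -0.0002
gripper_force: 0.0
t: 4.15
eef_pos: [0.5026, -0.1983, 0.1151]
orientation: [0.003, 0.709, 0.705, -0.002]
ft_force: [4.1, -40.4, -14.0]
finger_gap: 0.0001
gripper_force: 20.3
```

```bash
python3 -m creep '[[1,0,-0.1,0,0,0,0],[1,0,-0.1,0,0,0,0],[1,0,0,0.25,0,0,0],[1,0,0,0.25,0,0,0],[1,0,0,0.25,0,0,0],[1,0.02,0.2,0.25,0,0,0],[1,0.02,0.3,0.1,0,0,0],[1,0,0.3,0,0,0,0]]'; python3 -m creep '[[1,0,0,0,0,0,0],[1,0,0,0,0,0,0],[1,0,0,0,0,0,0],[1,0,0,0,0,0,0],[1,0,0,0,0,0,0],[1,0,0,0,0,0,0],[1,0,0,0,0,0,0],[1,0,0,0,0,0,0]]';python3 - <<'E'
from h import *
p,im=snap("wrist","w2.png")
cv2.imwrite('pics/w2b.png',cv2.resize(im,(800,600),interpolation=cv2.INTER_CUBIC))
import pickle; pickle.dump(p,open('w2.pkl','wb'))
E
```

```text
t: 4.95
eef_pos: [0.5095, -0.101, 0.2822]
orientation: [0.001, 0.708, 0.707, 0.001]
ft_force: [0.3, 1.2, -0.8]
finger_gap: 0.0
gripper_force: 0.0
t: 5.75
eef_pos: [0.5086, -0.1021, 0.2798]
orientation: [-0.0, 0.707, 0.707, -0.0]
ft_force: [-0.1, 0.1, 1.2]
finger_gap: 0.0003
gripper_force: 0.0
```

View pics/w2b.png

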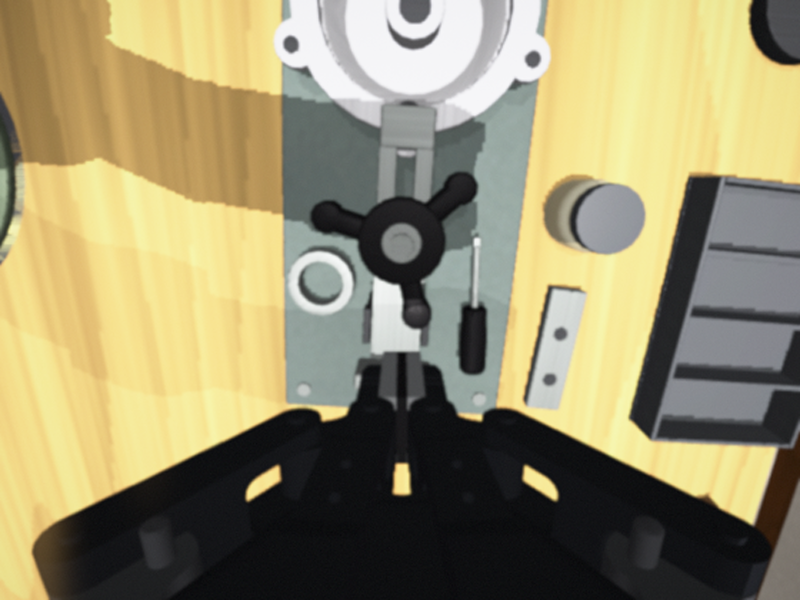

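The strap toe now reaches over the flange, with its front edge at about (410,106), and the knob hasn't moved. I'll check the numbers and compute an arc table.

```bash
python3 - <<'E'
from h import *
import pickle; p=pickle.load(open('w2.pkl','rb'))
f=lambda a,b:(a*.7,b*.7)
s=at_z(p,f(401,242),.141); t=at_z(p,f(410,106),.084); print(s,t,np.hypot(*(t-s)[:2]))
for n,c in [('a',(327,215)),('b',(461,186)),('c',(416,314))]:
    d=at_z(p,f(*c),.1255)-s; print(n,np.degrees(np.arctan2(d[1],d[0])).round(1))
e=env.observe()['eef_pos']; S=np.array([.509,-.0695]); r=.052
P=lambda a:S+r*np.array([np.cos(np.radians(a)),np.sin(np.radians(a))])
print('to start',(P(-138)-e[:2])/.15,(.124-e[2])/.15)
A=list(range(-138,-30,6)); print([(b,*((P(b)-P(a))/.15).round(3).tolist()) for a,b in zip(A,A[1:])])
E
```

```text
[ 0.50817489 -0.07001549  0.141     ] [0.51457844 0.01923662 0.084     ] 0.08948153740805043
a 162.1
b 41.4
c -78.7
to start [-0.2548364  -0.01486411] -1.0384908543683495
[(-132, 0.026, -0.026), (-126, 0.028, -0.023), (-120, 0.03, -0.02), (-114, 0.032, -0.016), (-108, 0.034, -0.013), (-102, 0.035, -0.009), (-96, 0.036, -0.006), (-90, 0.036, -0.002), (-84, 0.036, 0.002), (-78, 0.036, 0.006), (-72, 0.035, 0.009), (-66, 0.034, 0.013), (-60, 0.032, 0.016), (-54, 0.03, 0.02), (-48, 0.028, 0.023), (-42, 0.026, 0.026), (-36, 0.023, 0.028)]
```

```bash
python3 - <<'E'
from h import *
import pickle
for n,s,rows in [('w1',(400,243),(108,126)),('w2',(401,242),(64,100))]:
    im=cv2.imread(f'pics/{n}.png'); p=pickle.load(open(n+'.pkl','rb'))
    print(n,[(y,int(im[y,278:296].mean())) for y in range(*rows)])
    S=at_z(p,(s[0]*.7,s[1]*.7),.141)
    print([(y,(at_z(p,(287,y),.084)[1]-S[1]).round(4)) for y in range(rows[0],rows[1],2)])
im=cv2.imread('pics/w2.png')[50:190,210:370]; cv2.imwrite('pics/w2c.png',cv2.resize(im,None,fx=4,fy=4,interpolation=cv2.INTER_CUBIC))
E
```

```text
w1 [(108, 152), (109, 126), (110, 99), (111, 82), (112, 78), (113, 79), (114, 79), (115, 78), (116, 80), (117, 93), (118, 115), (119, 132), (120, 138), (121, 138), (122, 138), (123, 138), (124, 139), (125, 140)]
[(108, np.float64(0.0567)), (110, np.float64(0.0547)), (112, np.float64(0.0527)), (114, np.float64(0.0507)), (116, np.float64(0.0487)), (118, np.float64(0.0467)), (120, np.float64(0.0447)), (122, np.float64(0.0426)), (124, np.float64(0.0406))]
w2 [(64, 239), (65, 221), (66, 196), (67, 185), (68, 179), (69, 161), (70, 135), (71, 112), (72, 98), (73, 102), (74, 125), (75, 145), (76, 152), (77, 153), (78, 153), (79, 154), (80, 155), (81, 157), (82, 158), (83, 157), (84, 155), (85, 154), (86, 153), (87, 153), (88, 153), (89, 153), (90, 152), (91, 151), (92, 149), (93, 148), (94, 148), (95, 149), (96, 152), (97, 155), (98, 157), (99, 156)]
[(64, np.float64(0.0989)), (66, np.float64(0.097)), (68, np.float64(0.0951)), (70, np.float64(0.0932)), (72, np.float64(0.0913)), (74, np.float64(0.0894)), (76, np.float64(0.0875)), (78, np.float64(0.0856)), (80, np.float64(0.0837)), (82, np.float64(0.0818)), (84, np.float64(0.0799)), (86, np.float64(0.0779)), (88, np.float64(0.076)), (90, np.float64(0.0741)), (92, np.float64(0.0721)), (94, np.float64(0.0702)), (96, np.float64(0.0682)), (98, np.float64(0.0663))]
```

View pics/w2c.png

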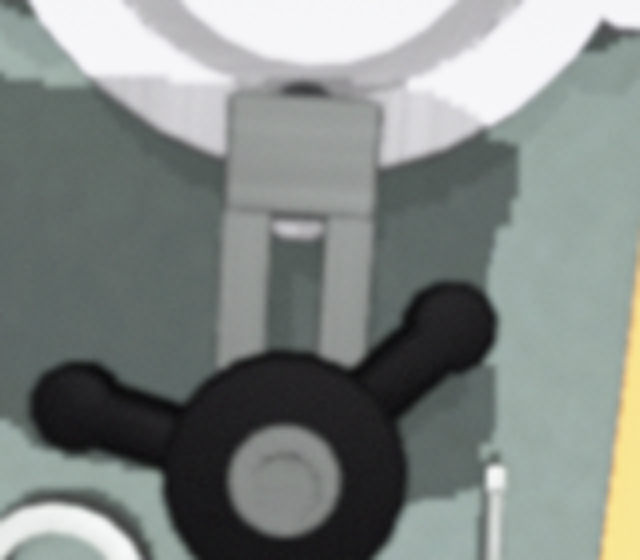

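The toe lies over the casting's flange, with its front edge at about row 73 of the 420-row picture. That measures 90–93 mm from the stud, against 93 expected. To be certain the strap is against its stop, I'll push again a little harder.

```bash
python3 -m creep '[[1,-0.01,-0.3,0,0,0,0],[1,-0.01,-0.3,0,0,0,0],[1,-0.02,-0.28,0,0,0,0],[1,0,0,-0.25,0,0,0],[1,0,0,-0.3,0,0,0],[1,0,0,-0.3,0,0,0],[1,0,0,-0.25,0,0,0],[1,0,0,0,0,0,0]]'; python3 -m creep '[[1,0,0.07,0,0,0,0],[1,0,0.06,0,0,0,0],[1,0,0.04,0,0,0,0],[1,0,0.04,0,0,0,0],[1,0,0.02,0,0,0,0],[1,0,0.01,0,0,0,0],[1,0,0,0,0,0,0],[1,0,0,0,0,0,0]]'; python3 -m creep '[[1,0,0.02,0,0,0,0],[1,0,0.02,0,0,0,0],[1,0,0.02,0,0,0,0],[1,0,0.02,0,0,0,0],[1,0,0.01,0,0,0,0],[1,0,0.0,0,0,0,0],[1,0,0,0,0,0,0],[1,0,0,0,0,0,0]]'
```

```text
t: 6.6
eef_pos: [0.5004, -0.233, 0.1109]
orientation: [-0.003, 0.707, 0.707, -0.001]
ft_force: [-0.2, 1.5, 0.1]
finger_gap: 0.0
gripper_force: 0.0
t: 7.4
eef_pos: [0.503, -0.1989, 0.1154]
orientation: [0.001, 0.707, 0.707, 0.0]
ft_force: [0.1, -5.7, 4.8]
finger_gap: 0.0001
gripper_force: 2.8
t: 8.2
eef_pos: [0.5028, -0.1979, 0.1159]
orientation: [0.007, 0.711, 0.703, -0.003]
ft_force: [6.6, -81.5, -20.0]
finger_gap: -0.0002
gripper_force: 40.7
```

A hard stop at 80 N with no further motion, so the strap is home. On to the knob.

```bash
python3 -m creep '[[1,0,-0.1,0,0,0,0],[1,0,-0.1,0,0,0,0],[1,0,0,0.27,0,0,0],[1,0,0,0.27,0,0,0],[1,-0.1,0.25,0,0,0,0],[1,-0.11,0.25,0,0,0,0],[1,0,0.24,0,0,0,0],[1,0,0,0,0,0,0]]'; python3 -m creep '[[1,0,0,0,0,0,0],[1,0,0,0,0,0,0],[1,0,0,0,0,0,0],[1,0,0,0,0,0,0],[1,0,0,0,0,0,0],[1,0,0,0,0,0,0],[1,0,0,0,0,0,0],[1,0,0,0,0,0,0]]'
```

```text
t: 9.0
eef_pos: [0.471, -0.099, 0.1961]
orientation: [-0.001, 0.705, 0.709, 0.001]
ft_force: [0.0, -0.5, -0.4]
finger_gap: -0.0004
gripper_force: 0.0
t: 9.8
eef_pos: [0.4711, -0.1035, 0.1958]
orientation: [0.0, 0.707, 0.707, 0.0]
ft_force: [0.2, 1.0, 1.0]
finger_gap: 0.0003
gripper_force: 0.0
```

```bash
python3 -m creep '[[1,0,0,-0.16,0,0,0],[1,0,0,-0.16,0,0,0],[1,0,0,-0.16,0,0,0],[1,0,0,0,0,0,0],[1,0.026,-0.026,0,0,0,0],[1,0.028,-0.023,0,0,0,0],[1,0.03,-0.02,0,0,0,0],[1,0,0,0,0,0,0]]'; python3 -m creep '[[1,0.032,-0.016,0,0,0,0],[1,0.034,-0.013,0,0,0,0],[1,0.035,-0.009,0,0,0,0],[1,0.036,-0.006,0,0,0,0],[1,0.036,-0.002,0,0,0,0],[1,0.036,0.002,0,0,0,0],[1,0,0,0,0,0,0],[1,0,0,0,0,0,0]]'
```

```text
t: 10.6
eef_pos: [0.4847, -0.1145, 0.1245]
orientation: [0.001, 0.707, 0.707, 0.0]
ft_force: [-0.7, 0.0, -0.0]
finger_gap: -0.0003
gripper_force: 0.0
t: 11.4
eef_pos: [0.5155, -0.1205, 0.1239]
orientation: [0.0, 0.707, 0.707, 0.0]
ft_force: [0.6, 0.2, 0.1]
finger_gap: -0.0
gripper_force: 0.0
```

```bash
python3 -m creep '[[1,0.036,0.006,0,0,0,0],[1,0.035,0.009,0,0,0,0],[1,0,0,0,0,0,0],[1,0,0,0,0,0,0],[1,0,0,0,0,0,0],[1,0,0,0,0,0,0],[1,0,0,0,0,0,0],[1,0,0,0,0,0,0]]'; python3 - <<'E'
from h import *
p,im=snap("wrist","w3.png")
cv2.imwrite('pics/w3b.png',cv2.resize(im[60:300,140:460],None,fx=2.5,fy=2.5,interpolation=cv2.INTER_CUBIC))
import pickle; pickle.dump(p,open('w3.pkl','wb'))
E
```

```text
t: 12.2
eef_pos: [0.5257, -0.1183, 0.1238]
orientation: [0.0, 0.707, 0.707, 0.0]
ft_force: [-0.7, 0.3, -0.4]
finger_gap: -0.0002
gripper_force: 0.0
```

View pics/w3b.png

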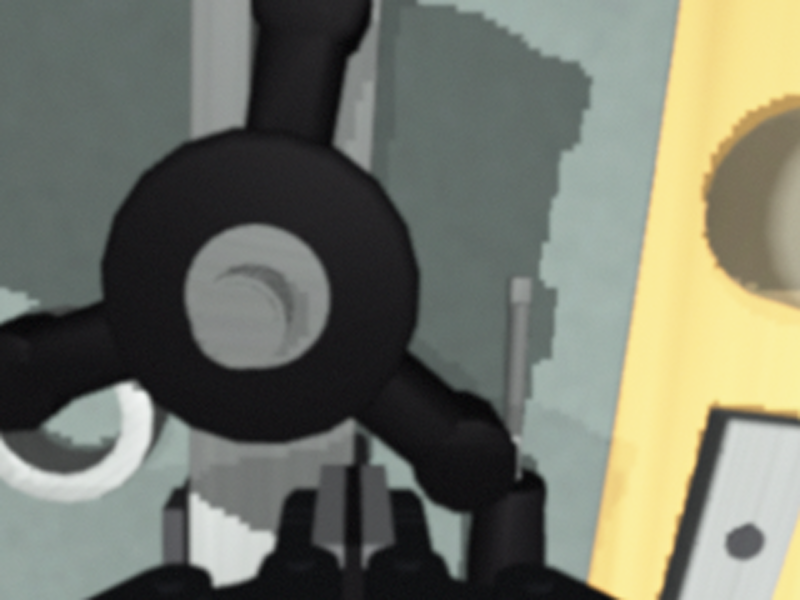

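The arms now stand at about 85°, 200° and -35°, with one ball at crop (465,460), so the knob has turned back some 43°. I'll check whether it has dropped.

```bash
python3 - <<'E'
from h import *
import pickle; p=pickle.load(open('w3.pkl','rb')); print(np.array(p['world_from_camera'])[:3,3])
S=at_z(p,(140+258/2.5,60+297/2.5),.141); print('stud',S)
for z in(.1335,.1285,.1255,.1235,.1155):
    a=[proj(p,(S[0]+.03*np.cos(t),S[1]+.03*np.sin(t),z)) for t in np.linspace(0,6.28,72)]; a=np.array(a)
    print(z,((a.min(0)-[140,60])*2.5).round(),((a.max(0)-[140,60])*2.5).round())
for c in [(312,20),(465,460),(8,375)]:
  for z in (.1255,.1155):
    d=at_z(p,(140+c[0]/2.5,60+c[1]/2.5),z)-S; print(c,z,np.hypot(*d[:2]).round(4),np.degrees(np.arctan2(d[1],d[0])).round(1))
E
```

```text
[ 0.5254361  -0.05020606  0.24910851]
stud [ 0.51141514 -0.06840694  0.141     ]
0.1335 [76. 89.] [453. 465.]
0.1285 [87. 93.] [449. 454.]
0.1255 [93. 94.] [446. 447.]
0.1235 [97. 96.] [445. 443.]
0.1155 [112. 100.] [440. 429.]
(312, 20) 0.1255 0.0417 79.2
(312, 20) 0.1155 0.0435 80.4
(465, 460) 0.1255 0.0474 -43.2
(465, 460) 0.1155 0.0514 -45.3
(8, 375) 0.1255 0.0497 -160.7
(8, 375) 0.1155 0.0553 -159.7
```

Hub size and ball spacing both suggest it has dropped. To be sure, I'll carry on gently backwards to feel for the back stop.

```bash
python3 -m creep '[[1,0.017,0.006,0,0,0,0],[1,0.017,0.007,0,0,0,0],[1,0,0,0,0,0,0],[1,0,0,0,0,0,0],[1,0,0,0,0,0,0],[1,0,0,0,0,0,0],[1,0,0,0,0,0,0],[1,0,0,0,0,0,0]]'; python3 -m creep '[[1,0.016,0.008,0,0,0,0],[1,0.016,0.008,0,0,0,0],[1,0,0,0,0,0,0],[1,0,0,0,0,0,0],[1,0,0,0,0,0,0],[1,0,0,0,0,0,0],[1,0,0,0,0,0,0],[1,0,0,0,0,0,0]]'
```

```text
t: 13.05
eef_pos: [0.5309, -0.1163, 0.1238]
orientation: [0.0, 0.707, 0.707, 0.0]
ft_force: [-0.9, 1.0, 0.7]
finger_gap: -0.0003
gripper_force: 0.5
t: 13.85
eef_pos: [0.5352, -0.1142, 0.1236]
orientation: [-0.0, 0.707, 0.707, -0.001]
ft_force: [-5.0, -3.0, 1.4]
finger_gap: 0.0
gripper_force: 3.0
```

```bash
python3 -m creep '[[1,-0.05,-0.02,0,0,0,0],[1,0,0,0.26,0,0,0],[1,0,0,0.26,0,0,0],[1,0,0,0.26,0,0,0],[1,-0.06,0.05,0.26,0,0,0],[1,-0.067,0.05,0,0,0,0],[1,0,0,0,0,0,0],[1,0,0,0,0,0,0]]'; python3 - <<'E'
from h import *
p,im=snap("wrist","w4.png")
cv2.imwrite('pics/w4b.png',cv2.resize(im[100:250,200:350],None,fx=4,fy=4,interpolation=cv2.INTER_CUBIC))
a=cv2.imread('pics/w2.png')[100:250,200:350]
cv2.imwrite('pics/w42.png',cv2.resize(np.hstack([a,im[100:250,200:350]]),(800,400),interpolation=cv2.INTER_CUBIC))
import pickle; pickle.dump(p,open('w4.pkl','wb'));print(env.observe()['eef_pos'])
E
```

```text
t: 14.65
eef_pos: [0.5089, -0.1019, 0.2793]
orientation: [-0.0, 0.707, 0.707, -0.0]
ft_force: [0.6, -0.5, -0.3]
finger_gap: 0.0005
gripper_force: 0.0
[ 0.50898307 -0.10205313  0.27899862]
```

View pics/w42.png

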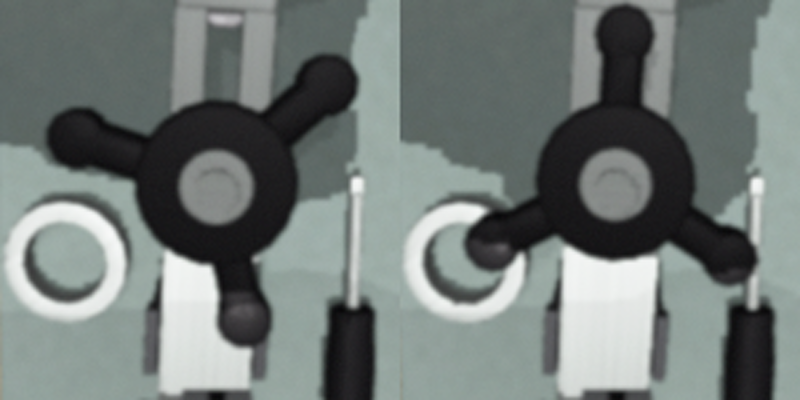

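The hub shrank from 161 to 156 px, so the knob sits about 9 mm lower: it has clicked. The arms are now at about 87°, 206° and -33°. I'll push forwards on the -33° arm, entering at +27°.

```bash
python3 - <<'E'
from h import *
e=env.observe()['eef_pos']; S=np.array([.509,-.0695]); r=.052
P=lambda a:S+r*np.array([np.cos(np.radians(a)),np.sin(np.radians(a))])
print('to start',((P(27)-e[:2])/.15).round(3),(.115-e[2])/.15)
A=list(range(27,-214,-8))
for a,b in zip(A,A[1:]): print(b,','.join(map(str,((P(b)-P(a))/.15).round(3))),end=' | ')
E
```

```text
to start [0.309 0.374] -1.093324156764518
19 0.019,-0.045 | 11 0.013,-0.047 | 3 0.006,-0.048 | -5 -0.001,-0.048 | -13 -0.008,-0.048 | -21 -0.014,-0.046 | -29 -0.02,-0.044 | -37 -0.026,-0.041 | -45 -0.032,-0.037 | -53 -0.037,-0.032 | -61 -0.041,-0.026 | -69 -0.044,-0.02 | -77 -0.046,-0.014 | -85 -0.048,-0.008 | -93 -0.048,-0.001 | -101 -0.048,0.006 | -109 -0.047,0.013 | -117 -0.045,0.019 | -125 -0.041,0.025 | -133 -0.038,0.03 | -141 -0.033,0.035 | -149 -0.028,0.04 | -157 -0.022,0.043 | -165 -0.016,0.046 | -173 -0.009,0.047 | -181 -0.003,0.048 | -189 0.004,0.048 | -197 0.011,0.047 | -205 0.017,0.045 | -213 0.023,0.042 |
```

```bash
python3 -m creep '[[1,0.15,0.19,0,0,0,0],[1,0.159,0.184,0,0,0,0],[1,0,0,-0.2,0,0,0],[1,0,0,-0.3,0,0,0],[1,0,0,-0.2,0,0,0],[1,0,0,0,0,0,0],[1,0,0,-0.2,0,0,0],[1,0,0,-0.193,0,0,0]]'; python3 -m creep '[[1,0,0,0,0,0,0],[1,0.019,-0.045,0,0,0,0],[1,0.013,-0.047,0,0,0,0],[1,0.006,-0.048,0,0,0,0],[1,-0.001,-0.048,0,0,0,0],[1,-0.008,-0.048,0,0,0,0],[1,0,0,0,0,0,0],[1,0,0,0,0,0,0]]'
```

```text
t: 15.5
eef_pos: [0.5565, -0.0461, 0.1164]
orientation: [0.001, 0.707, 0.707, 0.001]
ft_force: [0.6, -0.4, -0.6]
finger_gap: 0.0001
gripper_force: 0.0
t: 16.3
eef_pos: [0.5597, -0.0813, 0.116]
orientation: [0.0, 0.707, 0.707, 0.0]
ft_force: [0.3, -0.1, -0.4]
finger_gap: 0.0002
gripper_force: 0.0
```

```bash
python3 -m creep '[[1,-0.014,-0.046,0,0,0,0],[1,-0.02,-0.044,0,0,0,0],[1,-0.026,-0.041,0,0,0,0],[1,-0.032,-0.037,0,0,0,0],[1,-0.037,-0.032,0,0,0,0],[1,-0.041,-0.026,0,0,0,0],[1,-0.044,-0.02,0,0,0,0],[1,-0.046,-0.014,0,0,0,0]]'
```

```text
t: 17.1
eef_pos: [0.5205, -0.1207, 0.116]
orientation: [0.0, 0.707, 0.707, 0.0]
ft_force: [3.7, 2.8, -0.3]
finger_gap: 0.0001
gripper_force: 2.1
```

```bash
python3 -m creep '[[1,-0.048,-0.008,0,0,0,0],[1,-0.048,-0.001,0,0,0,0],[1,-0.048,0.006,0,0,0,0],[1,-0.047,0.013,0,0,0,0],[1,-0.045,0.019,0,0,0,0],[1,-0.041,0.025,0,0,0,0],[1,-0.038,0.03,0,0,0,0],[1,-0.033,0.035,0,0,0,0]]'; python3 -m creep '[[1,-0.028,0.04,0,0,0,0],[1,-0.022,0.043,0,0,0,0],[1,-0.016,0.046,0,0,0,0],[1,-0.009,0.047,0,0,0,0],[1,0,0,0,0,0,0],[1,0,0,0,0,0,0],[1,0,0,0,0,0,0],[1,0,0,0,0,0,0]]'
```

```text
t: 17.9
eef_pos: [0.4683, -0.1021, 0.1159]
orientation: [0.0, 0.707, 0.707, 0.0]
ft_force: [3.6, -0.9, -1.5]
finger_gap: -0.0001
gripper_force: 1.7
t: 18.7
eef_pos: [0.4572, -0.076, 0.1158]
orientation: [-0.0, 0.707, 0.707, -0.0]
ft_force: [-0.2, 0.5, -0.3]
finger_gap: 0.0001
gripper_force: 0.0
```

Still turning freely; I'll continue towards the stop in smaller steps.

```bash
python3 -m creep '[[1,-0.003,0.048,0,0,0,0],[1,0.004,0.048,0,0,0,0],[1,0,0,0,0,0,0],[1,0,0,0,0,0,0],[1,0,0,0,0,0,0],[1,0,0,0,0,0,0],[1,0,0,0,0,0,0],[1,0,0,0,0,0,0]]'; python3 -m creep '[[1,0.005,0.024,0,0,0,0],[1,0.006,0.023,0,0,0,0],[1,0,0,0,0,0,0],[1,0,0,0,0,0,0],[1,0,0,0,0,0,0],[1,0,0,0,0,0,0],[1,0,0,0,0,0,0],[1,0,0,0,0,0,0]]'
```

```text
t: 19.5
eef_pos: [0.4574, -0.0616, 0.1158]
orientation: [-0.0, 0.707, 0.707, -0.0]
ft_force: [0.3, -0.5, 0.5]
finger_gap: 0.0001
gripper_force: 0.0
t: 20.3
eef_pos: [0.4591, -0.0545, 0.1158]
orientation: [-0.0, 0.707, 0.707, -0.0]
ft_force: [0.3, 0.7, -0.2]
finger_gap: -0.0001
gripper_force: 0.0
```

```bash
python3 -m creep '[[1,0.008,0.023,0,0,0,0],[1,0.009,0.022,0,0,0,0],[1,0,0,0,0,0,0],[1,0,0,0,0,0,0],[1,0,0,0,0,0,0],[1,0,0,0,0,0,0],[1,0,0,0,0,0,0],[1,0,0,0,0,0,0]]'; python3 -m creep '[[1,0.011,0.021,0,0,0,0],[1,0.012,0.021,0,0,0,0],[1,0,0,0,0,0,0],[1,0,0,0,0,0,0],[1,0,0,0,0,0,0],[1,0,0,0,0,0,0],[1,0,0,0,0,0,0],[1,0,0,0,0,0,0]]'
```

```text
t: 21.1
eef_pos: [0.4609, -0.0491, 0.1157]
orientation: [0.0, 0.708, 0.707, -0.001]
ft_force: [-3.7, -12.8, 1.1]
finger_gap: 0.0004
gripper_force: 5.8
t: 21.9
eef_pos: [0.4625, -0.0459, 0.1153]
orientation: [-0.0, 0.709, 0.705, -0.003]
ft_force: [-11.5, -34.8, 1.7]
finger_gap: -0.0
gripper_force: 16.9
```

Force rises to 13 and then 35 N with hardly any motion, after about 200° of turn: that's the forward stop. I'll back off, lift clear and look.

```bash
python3 -m creep '[[1,-0.02,-0.06,0,0,0,0],[1,-0.01,-0.08,0,0,0,0],[1,0,0,0,0,0,0],[1,0,0,0.26,0,0,0],[1,0,0,0.27,0,0,0],[1,0,0,0.28,0,0,0],[1,0.15,-0.1,0.28,0,0,0],[1,0.16,-0.1,0,0,0,0]]'; python3 -m creep '[[0,0,-0.04,0,0,0,0],[0,0,0,0,0,0,0],[0,0,0,0,0,0,0],[0,0,0,0,0,0,0],[0,0,0,0,0,0,0],[0,0,0,0,0,0,0],[0,0,0,0,0,0,0],[0,0,0,0,0,0,0]]'; python3 - <<'E'
from h import *
p,im=snap("wrist","w5.png")
cv2.imwrite('pics/w5b.png',cv2.resize(im,(800,600),interpolation=cv2.INTER_CUBIC))
import pickle; pickle.dump(p,open('w5.pkl','wb'))
E
```

```text
t: 22.7
eef_pos: [0.5099, -0.0921, 0.2851]
orientation: [0.003, 0.707, 0.708, 0.003]
ft_force: [1.7, -0.3, -1.2]
finger_gap: -0.0002
gripper_force: 0.0
t: 23.5
eef_pos: [0.5071, -0.0984, 0.2794]
orientation: [-0.0, 0.707, 0.707, 0.0]
ft_force: [-0.7, -0.4, -0.4]
finger_gap: 0.0852
gripper_force: 0.0
```

View pics/w5b.png

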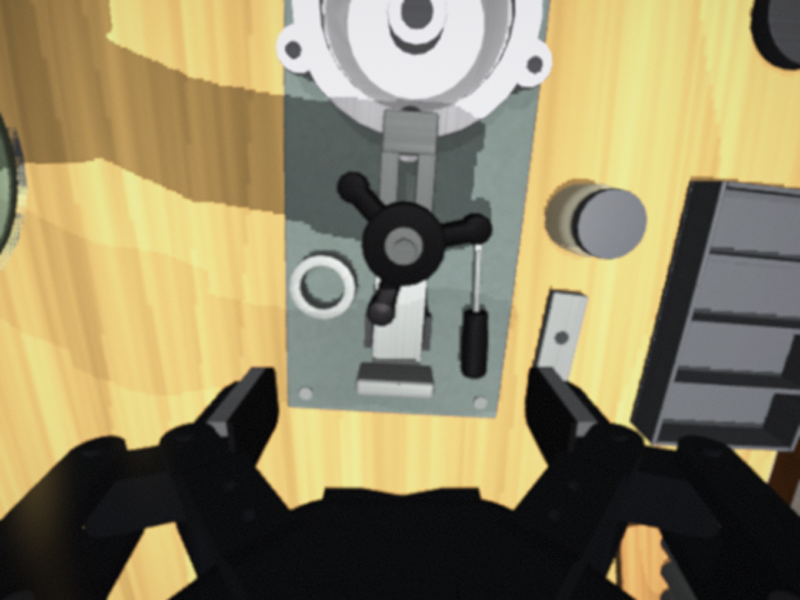

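The view shows the strap's toe over the flange (front edge about (411,110)) and the push plate drawn in at (395,380). The knob arms at 132°, 10° and -108° mean it has turned 195° (3.4 rad) from the back stop to the forward stop. The ring at (323,287) and driver at (475,340) haven't moved, and the gripper is clear.

```bash
python3 -c "
from plant import job_done
print(job_done())"
```

```text
the job is handed in; nothing more can be done
None
```

The clamp is closed and handed in: I pushed the strap home against its stop, turned the knob back until it clicked, then turned it forwards to its stop; it finished at about 23.6 s with the gripper clear and the loose items in view unmoved.

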